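# Take the top dish off the twist-lock tower and close the tower again

### The job

The top parts dish of the tower is twist-locked onto the next one: untwist it, lift it off level without pulling the next dish up with it, and set it down gently on the work mat beside the circuit board. Then close the dish left on the tower with the blue lid: turn the lid on the rim until its keys drop into the notches and it sits flush, and twist it clockwise to lock it. Leave the board, bottle and cutters alone.

Things in the scene. Friction and masses are not known exactly. Their poses are not given: they have to be found in the camera images.
- top_dish: Uppermost parts dish: grey, 110 mm across, 44 mm tall, about 0.17 kg. Origin: underside of its foot, z up. Locked on: a straight pull lifts the next dish too. Twisted on clockwise (from above); turned anticlockwise by an untold 20 to 70 degrees to a firm stop it is free and lifts straight out, clear after 10 mm. Pressed on the stop it still drags the next dish: ease off
- top_wall (a point): Top edge, at the dish's centre, of the dividing wall across the top dish, 31 mm above the origin; axes as the dish. The wall is 10 mm thick, runs along the x axis through the whole dish and stands 18 mm above the inner floor: grip it here, across. The mouth round it is 93 mm wide, its rim 13 mm above this point
- top_keys (a point): Centre of the underside of the top dish's foot (its origin). The foot is 89 mm across, 10 mm high; at its lower edge are three flat keys, 4 mm thick, 5 mm out, 28 degrees wide, centred at 0, 120 and 240 degrees from the x axis. Above the foot a flat shoulder rests on the rim below. While locked the keys lie 2 mm under the tabs of the next dish
- next_dish: The same dish in black, below; origin (underside of its foot) 34 mm below the top dish's. Its foot sits in straight keyways of the tower foot: it cannot turn (2 degrees of play, 2 mm sideways) but lifts out freely
- next_rim (a point): Centre of the next dish's rim, 44 mm above its origin. Inside the rim are three notches 120 degrees apart for the keys of a dish or lid (keys have 4 degrees of play each way and 2 mm sideways). Where they are is not given; yellow ticks mark them once uncovered, and the heading at which the top dish comes free shows it. Clockwise of each a tab to lock under; 75 degrees of turn from stop to stop
- tower_foot: Low round aluminium foot of the tower, 126 mm across, 28 mm tall, fixed. Origin: centre of its underside. The next dish's origin stands 18 mm above this origin
- lid: Blue round lid, 110 mm across, lying right way up on the desk, about 0.12 kg. Origin: underside of its foot, z up. With its keys off the notches it rests on a rim 10 mm too high; over them it drops until its flange meets the rim, its origin then 34 mm above the dish's. A clockwise turn then locks it: held once 11 degrees past the notches, with a firm stop at 71 degrees
- lid_bar (a point): Top of the lid's bar grip, 34 mm above the origin; axes as the lid. The bar is 60 mm long along x, 12 mm thick, 20 mm tall, on a flat flange whose top is 14 mm above the origin
- lid_key (a point): Tip of one key of the lid, on its x axis, 50 mm from the centre, 2 mm above the origin. The foot is 89 mm across and 10 mm high, with three keys at its lower edge, 4 mm thick, 5 mm out, 28 degrees wide, at 0, 120 and 240 degrees from the x axis, as on the dishes
- mat: Flat blue-green work mat, 170 mm (its x) by 300 mm (its y), 2 mm thick, fixed. Origin: centre of its underside. The board lies on its -y half; the +y half is free
- kit_pcb: Half-built green circuit board, 55 x 82 x 17 mm, loose on the mat; leave it alone. Origin: centre of its underside
- flux_bottle: Small brown dropper bottle, 33 mm across, 102 mm tall, standing loose beside the tower; leave it alone. Origin: centre of its underside
- side_cutters: Side cutters with red grips lying flat, 52 x 135 x 13 mm, loose between tower and mat; leave them alone. Origin: centre of the underside

How it is judged:
By the outcome, as a careful person would: the job done as asked, in the order asked, and still so for the second after the job is handed in, with the robot touching nothing.
It also fails if it takes over 72 s, if anything falls off the work surface, if the arm or the gripper's body presses on something with over 40 N, if the wrist force passes 120 N, or if a joint passes its speed limit or range.

### The arm

A 6-joint arm with a two-finger parallel gripper is mounted at the origin on a cart in front of the work surface, level with it; the furniture and walls round the work are solid. World frame = base frame: x ahead of the robot, y to its left, z up, the work surface at z = 0. Lengths are in m, angles in rad, forces in N, time in s.
With the tool pointing down it reaches from about 0.25 to 0.725 m from the base axis. Payload 4 kg.
Tool frame: the origin (TCP) lies midway between the tips of the shut fingers; the grasp point (between the pads) lies bot.pinch_z behind it (bot.pinch_z is the distance from the TCP to the grasp point, in m); z points along the fingers, y is the line along which they close (so a half turn about z gives the same grasp; the last joint's range is limited). The gripper opens to 85 mm and grips with 20 to 120 N. Pads are 22 mm wide; open, the fingers measure 114 mm over their backs; the gripper's body (76 mm by 85 mm) begins 54 mm behind the grasp point. The pads swing forward as they close: fully open they stand 13 mm farther back than shut.
Start: joints at [-1.203, 0.241, 0.005, 1.335, 0, 1.571], TCP at [0.18, -0.467, 0.202] pointing down, gripper open.
Joint ranges: [-2.72, 2.72], [-1.05, 1.87], [-1.09, 1.28], [-1.99, 2.15], [-1.42, 1.44], [-3.14, 3.14]. Speed limits (rad/s): [2.79, 2.79, 3.14, 3.14, 3.14, 3.14].

### API

Orientations are given as a unit quaternion [x, y, z, w].
In Python, from workcell import bot, imaging, job_done gives the robot as it stands (bot), with the cameras (imaging) and the job as plain functions.
- The arm moves only by the shell command python3 jog.py 'ROWS'. ROWS is a JSON list of rows, 1 to 10 of them, each an object with the fields wx, wy, wz (a rotation vector in fractions of the full range, 1 being 4 rad), x, y, z (the shift in shares of 50 cm (1.0 is 50 cm)), aperture (the finger opening in m); a field left out counts as zero (the opening has to be given); each row is the pose to reach, as a shift and turn from the pose commanded when the command began, along the tool's axes at that moment; what a row does not reach only later rows make up. A row lasts 1/8 s, in which the tool goes at most 0.0625 m and 0.188 rad, less where a joint would pass 70% of its speed; a pose out of reach is approached as far as the arm can. The fingers move at their own pace and stop on an object; the grip force is fixed at half the most. Time passes only in rows, so rows that do not move let the fingers close. It prints the time, the measured TCP pose, the force, the opening and the grip force at its end. Input that does not fit is refused with a message, and nothing moves.
- bot.get_obs(): the state, without advancing time (a new reading comes with each control period).
- imaging.camera(name): name is "side" or "top"; returns the picture (400x640x3 uint8, red, green, blue); there is no depth.
- imaging.calibration(name): a dict with "mtx" (3x3 intrinsics, pixels), "R" (3x3) and "t" (3): a world point X has camera coordinates R X + t. Camera axes: x right, y down, z forward; pixel columns grow to the right and rows downward; lengths in m; the calibration is good to about 2 mm. A picture is of the moment at which its call begins. calibration takes no time and is no camera call.
- job_done(): hands the job in; it is judged then, once.
The state is a dict: "clock": time; "joint_pos": joint angles; "joint_vel": joint speeds; "tau": joint torques, N m; "eef_pos": TCP position; "tool_rot": TCP orientation; "ft_force": force on the tool from outside, world axes, zero at the start; "ft_torque": the same for the moment, N m; "grip_width": finger opening in m; "grasp_force": force on a finger pad.
Only numpy, scipy, OpenCV 4.12 (cv2) and the standard library are available. Lean on these libraries where they do the work, as an engineer would, in place of code of your own. Each camera call takes 0.05 s, during which the arm holds its last target. There are 200 camera calls.

## Working session

There is one attempt and no reset: what is moved stays moved. The work goes in short steps, Python scripts to look and compute and a shell command to move; the robot and the scene stay as the last step left them, time stands still between calls to the robot, and variables do not carry over. Pictures are saved under pics/ and viewed, at most 12 in all, crops included, and the job is handed in when it is done.

```bash
ls; mkdir -p pics
python3 - <<'E'
from workcell import bot, imaging, job_done
import cv2,numpy as np
for n in("side","top"):
    c=imaging.calibration(n);print(n,c)
    cv2.imwrite(f"pics/{n}0.png",imaging.camera(n)[:,:,::-1])
o=bot.get_obs();print(o,bot.pinch_z)
E
```

```text
jog.py
pics
workcell.py
side {'mtx': array([[388.82264433,   0.        , 325.17405833],
       [  0.        , 388.82264433, 196.62290602],
       [  0.        ,   0.        ,   1.        ]]), 'R': array([[-0.96758398, -0.25194907, -0.0174044 ],
       [-0.09264014,  0.41819596, -0.90362046],
       [ 0.23494479, -0.87271634, -0.42798031]]), 't': array([0.50279542, 0.08685097, 1.22023389])}
top {'mtx': array([[494.43583384,   0.        , 327.90524721],
       [  0.        , 494.43583384, 209.8472305 ],
       [  0.        ,   0.        ,   1.        ]]), 'R': array([[-0.0070429 , -0.99994206,  0.00814085],
       [-0.99243975,  0.00599204, -0.12258645],
       [ 0.12253056, -0.00894267, -0.99242445]]), 't': array([0.0921655 , 0.46951998, 1.61453062])}
{'clock': 0.1, 'joint_pos': array([-1.20303351e+00,  2.41346626e-01,  3.85072367e-03,  1.33519914e+00,
       -8.78731026e-06,  1.57080447e+00]), 'joint_vel': array([-0.00120512, -0.00094881,  0.00352596, -0.00064599,  0.00047146,
        0.00102221]), 'tau': array([ 6.12094427e-04, -3.73137045e+01,  2.53010291e+01,  1.08488780e-02,
        6.79007144e-05,  1.15026077e-05]), 'eef_pos': array([ 0.17953668, -0.46598419,  0.2008944 ]), 'tool_rot': array([ 9.83141698e-01,  1.82842831e-01, -1.77910259e-04, -9.32547444e-04]), 'ft_force': array([-0.6483496 ,  0.41318011,  0.17569961]), 'ft_torque': array([-0.00152075,  0.01758522, -0.00966565]), 'grasp_force': 0.0, 'grip_width': 0.0854144006256359} 0.0187
```

View pics/side0.png

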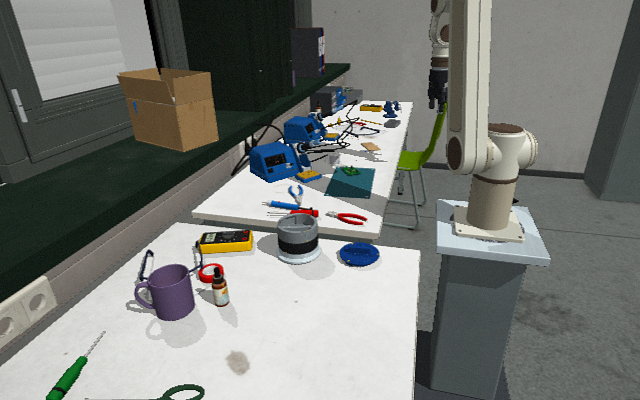

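View pics/top0.png

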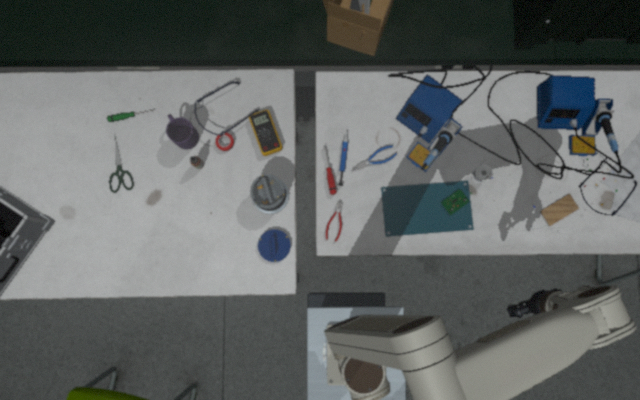

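The side view shows the tower near (298,240), the lid at (360,254), the cutters at (345,217) and the mat at (350,180). The top view shows the tower near (269,193), the lid at (275,244), the mat at (428,208) with the board at (456,200), and the cutters at (334,221). I'll enlarge these areas.

Run:
```python
import cv2,numpy as np
t=cv2.imread("pics/top0.png");s=cv2.imread("pics/side0.png")
a=cv2.resize(t[165:270,240:305],None,fx=5.7,fy=5.7,interpolation=cv2.INTER_CUBIC)
b=cv2.resize(s[200:275,265:390],None,fx=3.4,fy=3.4,interpolation=cv2.INTER_CUBIC)
c=cv2.resize(t[170:245,315:480],None,fx=2.57,fy=2.57,interpolation=cv2.INTER_CUBIC)
im=np.zeros((600,800,3),np.uint8)
im[:a.shape[0],:a.shape[1]]=a;im[:b.shape[0],372:372+b.shape[1]]=b[:,:428];im[300:300+c.shape[0],372:372+c.shape[1]]=c[:,:428]
# ticks every 10px
for v in range(240,305,10):cv2.putText(im,str(v),(int((v-240)*5.7),598),0,.3,(0,255,255));cv2.line(im,(int((v-240)*5.7),0),(int((v-240)*5.7),6),(0,255,255))
for v in range(170,270,10):cv2.line(im,(0,int((v-165)*5.7)),(6,int((v-165)*5.7)),(0,255,255))
cv2.imwrite("pics/c0.png",im)
```

```text
(no output)
```

View pics/c0.png

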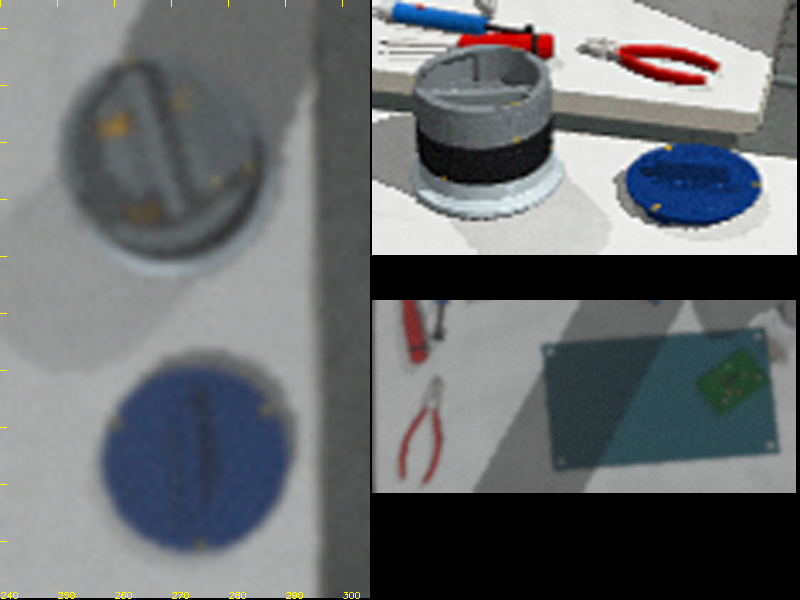

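The enlarged crop gives these pixel positions:
- **Lid marks, top view:** about (275.1,260.6), (287,236.6) and (260.2,238.7). Lid bar and key direction run image-down.
- **Lid marks, side view:** centre about (359.6,252.9).
- **Dish rim centre:** about (268.6,193.1) in the top view and (297.4,222.6) in the side view.

I need a closer look at the dish interior.

```bash
cat > h.py <<'E'
from workcell import bot, imaging, job_done
import cv2,numpy as np
cal={n:imaging.calibration(n) for n in("side","top")}
P={n:c["mtx"]@np.c_[c["R"],c["t"]] for n,c in cal.items()}
def proj(n,X):
    p=P[n]@np.r_[X,1];return p[:2]/p[2]
def tri(ps,pt):
    X=cv2.triangulatePoints(P["side"],P["top"],np.float64(ps).reshape(2,1),np.float64(pt).reshape(2,1));return X[:3,0]/X[3,0]
def atz(n,p,z):
    c=cal[n];d=c["R"].T@np.linalg.inv(c["mtx"])@np.r_[p,1];o=-c["R"].T@c["t"];return o+d*(z-o[2])/d[2]
E
python3 - <<'E'
from h import *
print("dish rim",tri((297.4,222.6),(268.6,193.1)),atz("top",(268.6,193.1),.096),atz("side",(297.4,222.6),.096))
print("lid",tri((359.6,252.85),(274.1,245.3)),atz("top",(274.1,245.3),.014),atz("side",(359.6,252.85),.014))
for p in[(275.1,260.6),(287,236.6),(260.2,238.7)]:print(atz("top",p,.014))
g=lambda x,y:(265+(x-372)/3.4,200+y/3.4)
for p in[(668,148),(757,184),(656,207)]:print(atz("side",g(*p),.014))
for p in[(547,345),(762,330),(777,452),(558,468)]:
    print("mat",atz("top",(315+(p[0]-372)/2.57,170+(p[1]-300)/2.57),.002))
f=[imaging.camera("top").astype(float) for _ in range(4)];h=[imaging.camera("side").astype(float) for _ in range(4)]
t=np.mean(f,0).astype(np.uint8)[:,:,::-1];s=np.mean(h,0).astype(np.uint8)[:,:,::-1]
cv2.imwrite("pics/topm.png",t);cv2.imwrite("pics/sidem.png",s)
a=cv2.resize(t[172:216,248:292],(400,400),interpolation=cv2.INTER_CUBIC)
b=cv2.resize(s[205:249,276:320],(400,400),interpolation=cv2.INTER_CUBIC)
a=cv2.convertScaleAbs(a,alpha=1.5)
cv2.imwrite("pics/c1.png",np.hstack([a,b]))
E
```

```text
dish rim [0.5194912  0.27970766 0.09345753] [0.51685006 0.2788479  0.096     ] [0.52184545 0.28375554 0.096     ]
lid [0.35357471 0.2683346  0.01406355] [0.3543789  0.26844688 0.014     ] [0.35229063 0.26817666 0.014     ]
[0.30380753 0.26482425 0.014     ]
[0.38301524 0.22573319 0.014     ]
[0.37660345 0.31476091 0.014     ]
[0.38141467 0.22623176 0.014     ]
[0.30204005 0.26281257 0.014     ]
[0.37414605 0.31232864 0.014     ]
mat [ 0.5487577  -0.09928288  0.002     ]
mat [ 0.5672996  -0.38515258  0.002     ]
mat [ 0.4049412  -0.39811896  0.002     ]
mat [ 0.38580114 -0.11029511  0.002     ]
```

View pics/c1.png

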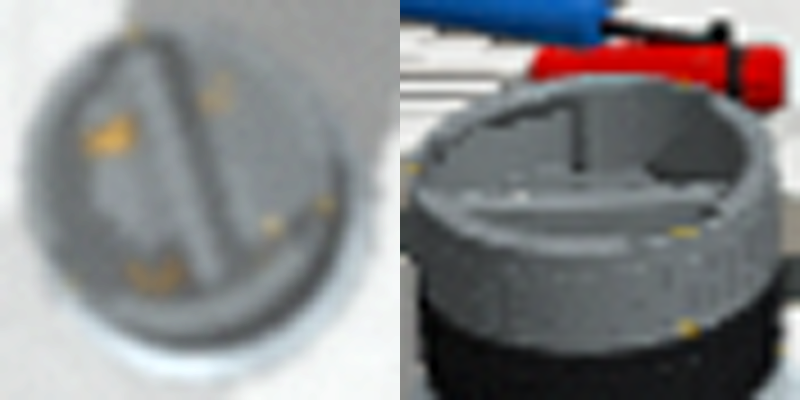

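Dish interior: the dark vertical thing in the side view is only a shadow. The wall runs in the top view from about (263.9,177.5) to (271.1,202.8). Rim ticks:
- **Top view:** (262.5,175.5), (283.8,194.3) and (255.9,203.1).
- **Side view:** (277.1,223.7), (307.4,214.0) and (307.4,230.5).

Run:
```python
from h import *
T=[(262.5,175.5),(283.8,194.3),(255.9,203.1)];S=[(277.1,223.7),(307.35,214.),(307.35,230.5)]
X=np.array([tri(s,t) for s,t in zip(S,T)]);print(X.round(4),X.mean(0))
for n,Q in(("top",T),("side",S)):
    Y=np.array([atz(n,p,.096) for p in Q]);c=Y.mean(0);print(n,c,np.linalg.norm(Y-c,axis=1),np.degrees(np.arctan2(*(Y-c)[:,1::-1].T))-[0,240,120])
a,b=atz("top",(263.9,177.5),.083),atz("top",(271.1,202.8),.083);print("wall",np.degrees(np.arctan2(*(a-b)[1::-1])),(a+b)/2)
from scipy.spatial.transform import Rotation as R
o=bot.get_obs();print(R.from_quat(o["tool_rot"]).as_matrix().round(3))
c=np.array([.3536,.2683]);L=np.array([[.3029,.2638],[.3822,.2260],[.3754,.3135]]);d=L-L.mean(0);print("lid",L.mean(0),np.linalg.norm(d,axis=1),np.degrees(np.arctan2(d[:,1],d[:,0]))-[0,120,240])
```

```text
[[0.5745 0.2991 0.0944]
 [0.5117 0.2301 0.0961]
 [0.4841 0.3188 0.0964]] [0.52344741 0.28265305 0.0956118 ]
top [0.52388214 0.28272492 0.096     ] [0.05276363 0.05361384 0.05332442] [  17.78850668 -342.04896802   17.07926079]
side [0.52224761 0.28336001 0.096     ] [0.0545311  0.05464975 0.05240066] [  19.71502462 -342.92165824   18.28286596]
wall 16.07753849312007 [0.52868818 0.28395826 0.083     ]
[[ 0.933  0.36  -0.   ]
 [ 0.36  -0.933  0.   ]
 [ 0.    -0.    -1.   ]]
lid [0.3535     0.26776667] [0.05075524 0.05067686 0.05070649] [-175.51760067 -175.50506387 -175.58803468]
```

The rows are not in the units I measure in: shifts go in shares of 50 cm and turns go in shares of 4 rad. I convert before sending: 0.3 m / 0.5 = 0.6, -0.05 m / 0.5 = -0.1.

```bash
python3 jog.py '[{"x": 0.4, "y": -0.38, "z": -0.1, "aperture": 0.045}, {"x": 0.4, "y": -0.38, "z": -0.1, "aperture": 0.045}, {"x": 0.6, "y": -0.58, "z": -0.1, "aperture": 0.045}, {"x": 0.6, "y": -0.58, "z": -0.1, "aperture": 0.045}, {"x": 0.6, "y": -0.58, "z": -0.1, "aperture": 0.045}, {"x": 0.6, "y": -0.58, "z": -0.1, "aperture": 0.045}, {"x": 0.6, "y": -0.58, "z": -0.1, "aperture": 0.045}, {"x": 0.6, "y": -0.58, "z": -0.1, "aperture": 0.045}]'
cat > st.py <<'E'
from h import *
from scipy.spatial.transform import Rotation as R
import sys
o=bot.get_obs();M=R.from_quat(o["tool_rot"]).as_matrix();th=np.degrees(np.arctan2(M[1,0],M[0,0]))
print("t",round(o["clock"],2),"p",o["eef_pos"].round(4),"head",th.round(2),"zax",M[:,2].round(3),"F",o["ft_force"].round(1),"T",o["ft_torque"].round(2),"w",round(o["grip_width"],4),"gf",round(o["grasp_force"],1),"j",o["joint_pos"].round(2))
if len(sys.argv)>4:
    w=np.array([float(v) for v in sys.argv[1:4]])-o["eef_pos"];print("shift",(M.T@w).round(4),"rz",-np.radians(float(sys.argv[4])-th).round(3))
E
python3 st.py .523 .283 .16 198
```

```text
clock: 1.5
eef_pos: [0.3566, -0.0857, 0.2522]
tool_rot: [0.983, 0.186, 0.001, 0.0]
ft_force: [0.5, -0.5, -0.7]
grip_width: 0.0449
grasp_force: 0.0
t 1.5 p [ 0.3566 -0.0857  0.2522] head 21.46 zax [ 0.001  0.    -1.   ] F [ 0.5 -0.5 -0.7] T [-0.02  0.02  0.02] w 0.0449 gf 0.0 j [-0.24 -0.05 -0.19  1.43  0.    2.53]
shift [ 0.2897 -0.2823  0.0924] rz -3.081
```

Scaled: 0.29 m / 0.5 = 0.58, -0.282 m / 0.5 = -0.564, -1.88 rad / 4 = -0.47.

```bash
python3 jog.py '[{"wz": -0.047, "x": 0.08, "y": -0.08, "aperture": 0.045}, {"wz": -0.094, "x": 0.16, "y": -0.16, "aperture": 0.045}, {"wz": -0.141, "x": 0.24, "y": -0.24, "aperture": 0.045}, {"wz": -0.188, "x": 0.32, "y": -0.32, "aperture": 0.045}, {"wz": -0.235, "x": 0.4, "y": -0.4, "aperture": 0.045}, {"wz": -0.282, "x": 0.48, "y": -0.48, "aperture": 0.045}, {"wz": -0.329, "x": 0.56, "y": -0.54, "aperture": 0.045}, {"wz": -0.376, "x": 0.58, "y": -0.564, "z": 0.04, "aperture": 0.045}, {"wz": -0.4225, "x": 0.58, "y": -0.564, "z": 0.08, "aperture": 0.045}, {"wz": -0.47, "x": 0.58, "y": -0.564, "z": 0.12, "aperture": 0.045}]'; python3 st.py .523 .283 .11 198
```

```text
clock: 2.75
eef_pos: [0.5253, 0.2781, 0.1904]
tool_rot: [0.432, 0.902, -0.001, -0.0]
ft_force: [1.0, 0.5, 0.1]
grip_width: 0.0451
grasp_force: 0.0
t 2.75 p [0.5253 0.2781 0.1904] head 128.79 zax [-0.001 -0.001 -1.   ] F [1.  0.5 0.1] T [0.04 0.04 0.02] w 0.0451 gf 0.0 j [ 0.49  0.44  0.25  1.39 -0.    1.38]
shift [0.0053 0.0014 0.0804] rz -1.208
```

Scaled: 0.06 m / 0.5 = 0.12, 0.05 m / 0.5 = 0.1, -1.2 rad / 4 = -0.3.

```bash
python3 jog.py '[{"wz": -0.047, "aperture": 0.045}, {"wz": -0.094, "z": 0.02, "aperture": 0.045}, {"wz": -0.141, "z": 0.04, "aperture": 0.045}, {"wz": -0.188, "z": 0.06, "aperture": 0.045}, {"wz": -0.235, "x": 0.002, "z": 0.08, "aperture": 0.045}, {"wz": -0.282, "x": 0.002, "z": 0.1, "aperture": 0.045}, {"wz": -0.3, "x": 0.002, "z": 0.12, "aperture": 0.045}, {"wz": -0.3, "x": 0.002, "z": 0.12, "aperture": 0.045}]'; python3 st.py .523 .283 .07 198
python3 - <<'E'
from h import *
t=imaging.camera("top")[165:235,235:305,::-1];s=imaging.camera("side")[180:250,265:335,::-1]
cv2.imwrite("pics/c2.png",cv2.resize(np.hstack([t,s]),(800,400),interpolation=cv2.INTER_CUBIC))
E
```

```text
clock: 3.75
eef_pos: [0.5239, 0.2783, 0.1306]
tool_rot: [-0.149, 0.989, -0.001, -0.001]
ft_force: [0.6, 0.3, -0.0]
grip_width: 0.0449
grasp_force: 0.0
t 3.75 p [0.5239 0.2783 0.1306] head -162.9 zax [-0.002 -0.002 -1.   ] F [ 0.6  0.3 -0. ] T [-0.    0.04 -0.01] w 0.0449 gf 0.0 j [ 0.49  0.46  0.14  1.25 -0.    0.19]
shift [-0.0007  0.0048  0.0605] rz -6.299
```

View pics/c2.png

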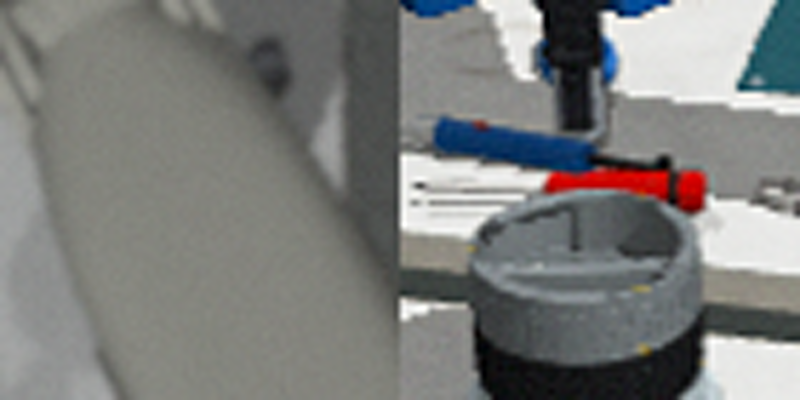

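The arm hides the tower in the top view. In the side view the fingers (crop x≈585) are centred over the dish (crop centre x≈585). Descending.

Scaled: 0.059 m / 0.5 = 0.118, 0.0048 m / 0.5 = 0.0096, -0.016 rad / 4 = -0.004.

```bash
python3 jog.py '[{"wz": -0.004, "y": 0.0096, "z": 0.03, "aperture": 0.045}, {"wz": -0.004, "y": 0.0096, "z": 0.06, "aperture": 0.045}, {"wz": -0.004, "y": 0.0096, "z": 0.08, "aperture": 0.045}, {"wz": -0.004, "y": 0.0096, "z": 0.1, "aperture": 0.045}, {"wz": -0.004, "y": 0.0096, "z": 0.11, "aperture": 0.045}, {"wz": -0.004, "y": 0.0096, "z": 0.118, "aperture": 0.045}, {"wz": -0.004, "y": 0.0096, "z": 0.118, "aperture": 0.045}]'; python3 st.py .523 .283 .07 198
```

```text
clock: 4.72
eef_pos: [0.5226, 0.2847, 0.0726]
tool_rot: [-0.158, 0.987, -0.0, -0.0]
ft_force: [-0.9, -0.3, 0.0]
grip_width: 0.0447
grasp_force: 0.0
t 4.72 p [0.5226 0.2847 0.0726] head -161.83 zax [-0. -0. -1.] F [-0.9 -0.3  0. ] T [-0.01  0.02 -0.02] w 0.0447 gf 0.0 j [0.5  0.51 0.05 1.12 0.   0.18]
shift [ 0.0001 -0.0017  0.0026] rz -6.28
```

```bash
python3 jog.py '[{"aperture": 0.025}, {"aperture": 0.018}, {"aperture": 0.012}, {"aperture": 0.005}, {"aperture": 0.0}, {"aperture": 0}]'; python3 st.py .523 .283 .07 198
```

```text
clock: 5.48
eef_pos: [0.5226, 0.2847, 0.0727]
tool_rot: [-0.158, 0.987, -0.0, -0.0]
ft_force: [-0.2, -0.3, 0.1]
grip_width: -0.0
grasp_force: 0.0
t 5.47 p [0.5226 0.2847 0.0727] head -161.83 zax [-0. -0. -1.] F [-0.2 -0.3  0.1] T [-0.02 -0.01 -0.07] w -0.0 gf 0.0 j [0.5  0.51 0.05 1.12 0.   0.18]
shift [ 0.0001 -0.0017  0.0027] rz -6.28
```

Fingers shut on nothing; look.

Run:
```python
from h import *
s=imaging.camera("side")[190:265,255:355,::-1]
cv2.imwrite("pics/c3.png",cv2.resize(s,(800,600),interpolation=cv2.INTER_CUBIC))
print([proj("side",(.5226,.2847,z)) for z in(.0727,.083,.096)])
```

```text
[array([297.43786869, 230.18911778]), array([297.2566002 , 226.91167091]), array([297.02564909, 222.73593129])]
```

View pics/c3.png

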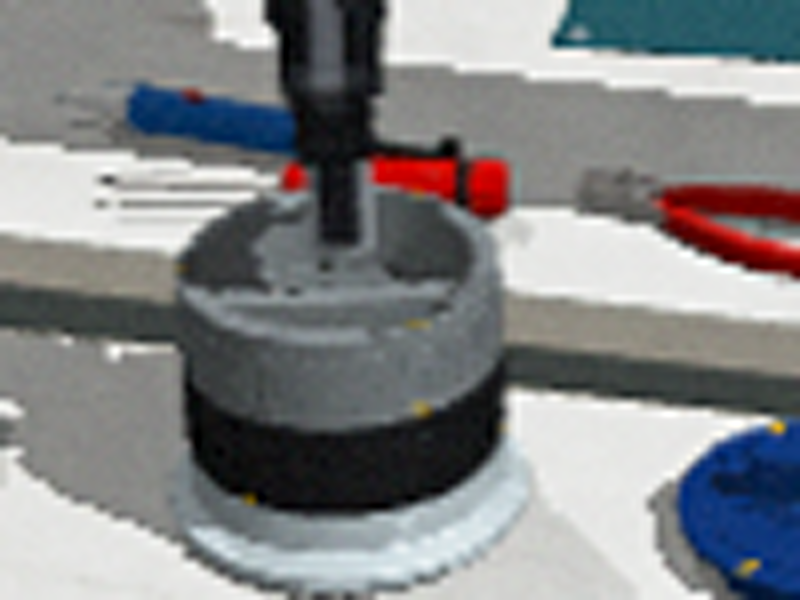

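The shut fingertips end near crop (345,250), which is px (298.1,221.3). That is about 9 px above where the TCP should appear, so the tips are still above the wall top (crop y≈290). I'll reopen and go lower carefully, watching the force.

Scaled: 0.008 m / 0.5 = 0.016, 0.006 m / 0.5 = 0.012.

```bash
python3 jog.py '[{"aperture": 0.045}, {"aperture": 0.045}, {"aperture": 0.045}, {"z": 0.006, "aperture": 0.045}, {"z": 0.012, "aperture": 0.045}, {"z": 0.016, "aperture": 0.045}, {"z": 0.016, "aperture": 0.045}]'; python3 st.py
```

```text
clock: 6.4
eef_pos: [0.5224, 0.2846, 0.0643]
tool_rot: [-0.158, 0.987, -0.0, -0.0]
ft_force: [0.5, 1.0, 0.3]
grip_width: 0.0451
grasp_force: 0.0
t 6.4 p [0.5224 0.2846 0.0643] head -161.83 zax [-0.001 -0.    -1.   ] F [0.5 1.  0.3] T [-0.    0.02  0.  ] w 0.0451 gf 0.0 j [0.5  0.52 0.04 1.1  0.   0.18]
```

```bash
python3 jog.py '[{"aperture": 0.0}, {"aperture": 0.0}, {"aperture": 0.0}, {"aperture": 0.0}]'; python3 st.py
```

```text
clock: 6.9
eef_pos: [0.5227, 0.2847, 0.0648]
tool_rot: [-0.158, 0.987, 0.0, 0.0]
ft_force: [-0.3, 0.4, -0.9]
grip_width: -0.0
grasp_force: 0.0
t 6.9 p [0.5227 0.2847 0.0648] head -161.83 zax [ 0.  0. -1.] F [-0.3  0.4 -0.9] T [ 0.01  0.03 -0.02] w -0.0 gf 0.0 j [ 0.5   0.51  0.04  1.1  -0.    0.18]
```

Scaled: 0.006 m / 0.5 = 0.012, 0.005 m / 0.5 = 0.01.

```bash
python3 jog.py '[{"z": 0.004, "aperture": 0}, {"z": 0.008, "aperture": 0}, {"z": 0.01, "aperture": 0}, {"z": 0.012, "aperture": 0}]' | tail -3; python3 st.py
```

```text
ft_force: [-0.1, 0.2, -0.4]
grip_width: 0.0003
grasp_force: 0.0
t 7.4 p [0.5226 0.2847 0.0586] head -161.83 zax [-0. -0. -1.] F [-0.1  0.2 -0.4] T [-0.02  0.    0.05] w 0.0003 gf 0.0 j [0.5  0.52 0.03 1.09 0.   0.18]
```

Scaled: 0.003 m / 0.5 = 0.006, 0.002 m / 0.5 = 0.004.

```bash
python3 jog.py '[{"z": 0.002, "aperture": 0}, {"z": 0.004, "aperture": 0}, {"z": 0.006, "aperture": 0}]' | tail -3; python3 st.py
```

```text
ft_force: [-0.1, 0.2, -0.3]
grip_width: 0.0001
grasp_force: 0.0
t 7.78 p [0.5226 0.2847 0.0557] head -161.83 zax [ 0.  0. -1.] F [-0.1  0.2 -0.3] T [-0.05  0.04  0.01] w 0.0001 gf 0.0 j [0.5  0.52 0.03 1.08 0.   0.18]
```

Run:
```python
from h import *
s=imaging.camera("side")[195:250,265:338,::-1]
cv2.imwrite("pics/c4.png",cv2.resize(s,(800,600),interpolation=cv2.INTER_CUBIC))
```

```text
(no output)
```

View pics/c4.png

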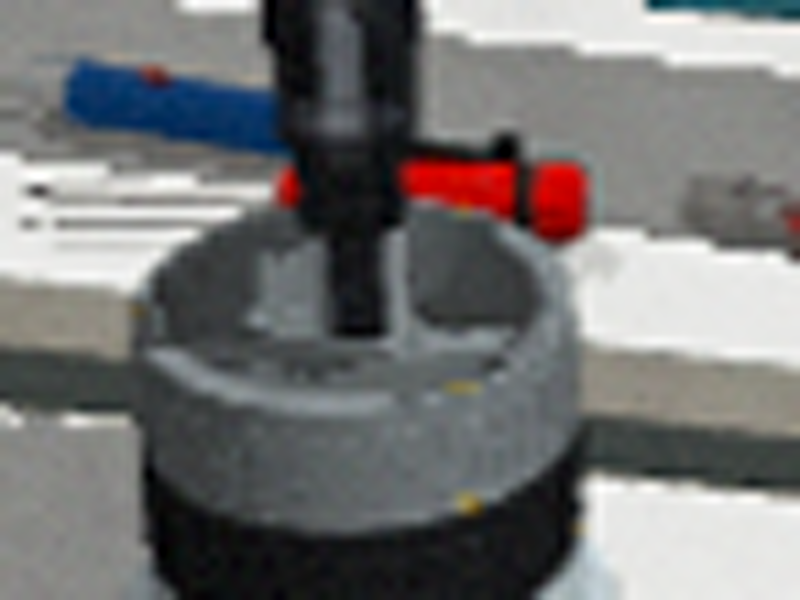

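The fingertips are at crop (360,335), px (297.9,225.7), right about at the wall top. The real tips seem about 30 mm short of the reported TCP. I'll keep probing for contact.

Scaled: 0.003 m / 0.5 = 0.006, 0.002 m / 0.5 = 0.004.

```bash
python3 jog.py '[{"z": 0.002, "aperture": 0}, {"z": 0.004, "aperture": 0}, {"z": 0.006, "aperture": 0}]' | tail -3; python3 st.py
```

```text
ft_force: [-2.3, -0.4, 6.4]
grip_width: 0.0001
grasp_force: 3.0
t 8.2 p [0.5227 0.2848 0.0532] head -161.83 zax [ 0.  0. -1.] F [-2.3 -0.4  6.4] T [-0.17  0.36  0.02] w 0.0001 gf 3.0 j [0.5  0.53 0.03 1.07 0.   0.18]
```

Contact at TCP z≈0.0535 is the wall top. I'll back off, open, straddle the wall and go 14 mm below that.

Scaled: 0.013 m / 0.5 = 0.026, 0.011 m / 0.5 = 0.022.

```bash
python3 jog.py '[{"z": -0.01, "aperture": 0}, {"z": -0.01, "aperture": 0.045}, {"z": -0.01, "aperture": 0.045}, {"z": -0.01, "aperture": 0.045}, {"aperture": 0.045}, {"z": 0.008, "aperture": 0.045}, {"z": 0.016, "aperture": 0.045}, {"z": 0.022, "aperture": 0.045}, {"z": 0.026, "aperture": 0.045}, {"z": 0.026, "aperture": 0.045}]' | tail -3; python3 st.py
```

```text
ft_force: [0.6, -0.2, -0.2]
grip_width: 0.045
grasp_force: 0.0
t 9.45 p [0.5225 0.2846 0.0395] head -161.83 zax [-0. -0. -1.] F [ 0.6 -0.2 -0.2] T [ 0.   -0.01 -0.02] w 0.045 gf 0.0 j [ 0.5   0.54  0.01  1.04 -0.    0.18]
```

```bash
python3 jog.py '[{"aperture": 0.025}, {"aperture": 0.012}, {"aperture": 0.0}, {"aperture": 0.0}, {"aperture": 0.0}]' | tail -3; python3 st.py
```

```text
ft_force: [0.1, -0.6, 2.2]
grip_width: 0.0084
grasp_force: 61.4
t 10.07 p [0.5228 0.2846 0.04  ] head -161.84 zax [ 0.001 -0.    -1.   ] F [ 0.1 -0.6  2.2] T [-0.27  0.05 -0.13] w 0.0084 gf 61.4 j [ 0.5   0.54  0.01  1.04 -0.    0.18]
```

Gripped on the wall (60 N). Untwist anticlockwise, watching the torque.

Scaled: -0.35 rad / 4 = -0.0875.

```bash
python3 jog.py '[{"wz": -0.015, "aperture": 0}, {"wz": -0.03, "aperture": 0}, {"wz": -0.045, "aperture": 0}, {"wz": -0.06, "aperture": 0}, {"wz": -0.075, "aperture": 0}, {"wz": -0.0875, "aperture": 0}]' | tail -2; python3 st.py
```

```text
grip_width: 0.0079
grasp_force: 61.3
t 10.82 p [0.5227 0.2852 0.0399] head -141.67 zax [ 0.     0.001 -1.   ] F [ 0.2 -0.   1.5] T [ 0.09 -0.01 -0.21] w 0.0079 gf 61.3 j [ 0.5   0.54  0.01  1.04  0.   -0.17]
```

Scaled: -0.14 rad / 4 = -0.035.

```bash
python3 jog.py '[{"wz": -0.0125, "aperture": 0}, {"wz": -0.025, "aperture": 0}, {"wz": -0.035, "aperture": 0}]' | tail -2; python3 st.py
```

```text
grip_width: 0.0083
grasp_force: 61.4
t 11.2 p [0.5228 0.285  0.04  ] head -133.67 zax [ 0.     0.001 -1.   ] F [-0.8 -0.4  2.2] T [-0.07 -0.01 -0.18] w 0.0083 gf 61.4 j [ 0.5   0.54  0.01  1.04  0.   -0.31]
```

Scaled: -0.14 rad / 4 = -0.035.

```bash
python3 jog.py '[{"wz": -0.0125, "aperture": 0}, {"wz": -0.025, "aperture": 0}, {"wz": -0.035, "aperture": 0}]' | tail -2; python3 st.py
```

```text
grip_width: 0.0082
grasp_force: 61.4
t 11.57 p [0.5224 0.2848 0.0398] head -125.65 zax [-0.  0. -1.] F [-0.3 -0.6  1.9] T [-0.17  0.07 -0.13] w 0.0082 gf 61.4 j [ 0.5   0.54  0.01  1.04  0.   -0.45]
```

Scaled: -0.12 rad / 4 = -0.03.

```bash
python3 jog.py '[{"wz": -0.01, "aperture": 0}, {"wz": -0.02, "aperture": 0}, {"wz": -0.03, "aperture": 0}]' | tail -2; python3 st.py
```

```text
grip_width: 0.0081
grasp_force: 61.4
t 11.95 p [0.5224 0.2848 0.0398] head -118.78 zax [-0.  0. -1.] F [-0.5 -1.   2.5] T [-0.23  0.1  -0.1 ] w 0.0081 gf 61.4 j [ 0.5   0.54  0.01  1.04  0.   -0.57]
```

Scaled: -0.12 rad / 4 = -0.03.

```bash
python3 jog.py '[{"wz": -0.01, "aperture": 0}, {"wz": -0.02, "aperture": 0}, {"wz": -0.03, "aperture": 0}]' | tail -2; python3 st.py
```

```text
grip_width: 0.0084
grasp_force: 61.4
t 12.32 p [0.5225 0.2847 0.0398] head -111.91 zax [-0. -0. -1.] F [-0.  -0.8  2.1] T [-0.3   0.03 -0.14] w 0.0084 gf 61.4 j [ 0.5   0.54  0.01  1.04 -0.   -0.69]
```

Scaled: -0.12 rad / 4 = -0.03.

```bash
python3 jog.py '[{"wz": -0.01, "aperture": 0}, {"wz": -0.02, "aperture": 0}, {"wz": -0.03, "aperture": 0}]' | tail -2; python3 st.py
```

```text
grip_width: 0.0083
grasp_force: 61.4
t 12.7 p [0.5231 0.2843 0.0399] head -105.07 zax [ 0.001 -0.001 -1.   ] F [ 0.2 -2.   2.6] T [-0.47 -0.21 -0.24] w 0.0083 gf 61.4 j [ 0.5   0.54  0.01  1.04 -0.   -0.81]
```

Scaled: -0.06 rad / 4 = -0.015.

```bash
python3 jog.py '[{"wz": -0.0075, "aperture": 0}, {"wz": -0.015, "aperture": 0}]' | tail -2; python3 st.py
```

```text
grip_width: 0.0083
grasp_force: 62.6
t 12.95 p [0.5235 0.2843 0.04  ] head -101.68 zax [ 0.002 -0.    -1.   ] F [ 1.9 -2.1  1.7] T [-0.6  -0.49 -0.76] w 0.0083 gf 62.6 j [ 0.5   0.54  0.01  1.04 -0.   -0.87]
```

Scaled: -0.06 rad / 4 = -0.015.

```bash
python3 jog.py '[{"wz": -0.0075, "aperture": 0}, {"wz": -0.015, "aperture": 0}]' | tail -2; python3 st.py
```

```text
grip_width: 0.0086
grasp_force: 73.4
t 13.2 p [0.5236 0.2843 0.04  ] head -98.25 zax [ 0.002 -0.    -1.   ] F [ 3.7 -3.1  3.4] T [-0.76 -0.73 -1.35] w 0.0086 gf 73.4 j [ 0.5   0.54  0.01  1.04 -0.   -0.93]
```

Firm stop near heading −104°. Ease off.

Scaled: 0.12 rad / 4 = 0.03.

```bash
python3 jog.py '[{"wz": 0.0125, "aperture": 0}, {"wz": 0.025, "aperture": 0}, {"wz": 0.03, "aperture": 0}]' | tail -2; python3 st.py
```

```text
grip_width: 0.0083
grasp_force: 61.6
t 13.57 p [0.5228 0.2848 0.0399] head -104.99 zax [ 0.  0. -1.] F [ 2.5 -2.9  3.9] T [-0.67 -0.5   0.18] w 0.0083 gf 61.6 j [ 0.5   0.54  0.01  1.04 -0.   -0.81]
```

Scaled: -0.004 m / 0.5 = -0.008, -0.002 m / 0.5 = -0.004, 0.035 rad / 4 = 0.0088.

```bash
python3 jog.py '[{"wz": 0.0088, "aperture": 0}, {"wz": 0.0088, "z": -0.002, "aperture": 0}, {"wz": 0.0088, "z": -0.004, "aperture": 0}, {"wz": 0.0088, "z": -0.008, "aperture": 0}]' | tail -2; python3 st.py
```

```text
grip_width: 0.0081
grasp_force: 60.8
t 14.07 p [0.5214 0.2848 0.0427] head -107.07 zax [-0.003 -0.    -1.   ] F [-0.   0.7 -2. ] T [-0.01 -0.03 -0.01] w 0.0081 gf 60.8 j [ 0.5   0.54  0.01  1.05  0.   -0.77]
```

Scaled: -0.002 m / 0.5 = -0.004, -0.001 m / 0.5 = -0.002.

```bash
python3 jog.py '[{"z": -0.002, "aperture": 0}, {"z": -0.004, "aperture": 0}, {"z": -0.004, "aperture": 0}]' | tail -2; python3 st.py
```

```text
grip_width: 0.0078
grasp_force: 60.8
t 14.45 p [0.5225 0.2848 0.0458] head -107.1 zax [-0.  0. -1.] F [-0.4  0.  -2.3] T [-0.01  0.04 -0.01] w 0.0078 gf 60.8 j [ 0.5   0.53  0.02  1.06  0.   -0.77]
```

Load is 2.3 N with no side force, so only the top dish is coming up. Keep lifting.

Scaled: -0.09 m / 0.5 = -0.18, -0.06 m / 0.5 = -0.12.

```bash
python3 jog.py '[{"z": -0.006, "aperture": 0}, {"z": -0.012, "aperture": 0}, {"z": -0.02, "aperture": 0}, {"z": -0.03, "aperture": 0}, {"z": -0.06, "aperture": 0}, {"z": -0.12, "aperture": 0}, {"z": -0.18, "aperture": 0}, {"z": -0.18, "aperture": 0}]' | tail -3; python3 st.py
python3 - <<'E'
from h import *
s=imaging.camera("side")[130:280,240:440,::-1]
cv2.imwrite("pics/c5.png",cv2.resize(s,(800,600),interpolation=cv2.INTER_CUBIC))
E
```

```text
ft_force: [0.3, 0.2, -2.8]
grip_width: 0.0079
grasp_force: 60.9
t 15.45 p [0.5249 0.286  0.1395] head -107.11 zax [ 0.007  0.004 -1.   ] F [ 0.3  0.2 -2.8] T [-0.04  0.02 -0.01] w 0.0079 gf 60.9 j [ 0.5   0.46  0.16  1.26 -0.   -0.77]
```

View pics/c5.png

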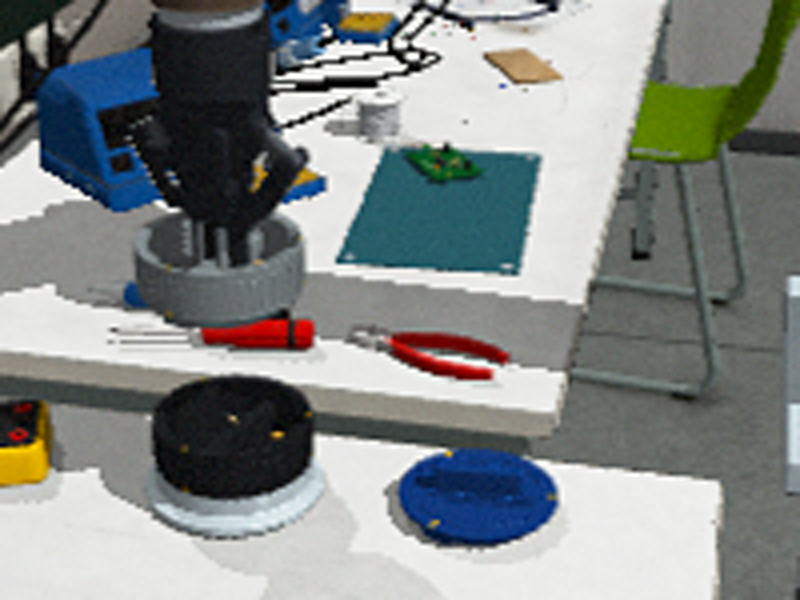

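The dish is off level. The black dish stays seated, with yellow notch ticks visible at crop (185,447), (310,412) and others. Next, carry it to the mat's free half at about (0.472,−0.168).

```bash
python3 st.py .472 -.168 .14 252.9
```

```text
t 15.5 p [0.5236 0.2853 0.1373] head -107.11 zax [ 0.003  0.002 -1.   ] F [-0.6  0.4 -2.8] T [-0.01 -0.02 -0.03] w 0.008 gf 60.9 j [ 0.5   0.46  0.15  1.26 -0.   -0.77]
shift [ 0.4484 -0.084  -0.0037] rz -6.283
```

Scaled: 0.43 m / 0.5 = 0.86, 0.4 m / 0.5 = 0.8.

```bash
python3 jog.py '[{"x": 0.03, "y": -0.006, "aperture": 0}, {"x": 0.1, "y": -0.02, "aperture": 0}, {"x": 0.2, "y": -0.038, "aperture": 0}, {"x": 0.3, "y": -0.056, "aperture": 0}, {"x": 0.4, "y": -0.076, "aperture": 0}, {"x": 0.5, "y": -0.094, "aperture": 0}, {"x": 0.6, "y": -0.112, "aperture": 0}, {"x": 0.7, "y": -0.132, "aperture": 0}, {"x": 0.8, "y": -0.15, "z": 0.02, "aperture": 0}, {"x": 0.86, "y": -0.16, "z": 0.04, "aperture": 0}]' | tail -3; python3 st.py .472 -.168 0.0 252.9
```

```text
ft_force: [0.7, 0.1, -2.0]
grip_width: 0.0081
grasp_force: 60.9
t 16.75 p [ 0.4701 -0.1524  0.1141] head -107.28 zax [-0.003  0.    -1.   ] F [ 0.7  0.1 -2. ] T [ 0.03 -0.02  0.02] w 0.0081 gf 60.9 j [-0.31  0.29 -0.17  1.12 -0.   -1.58]
shift [ 0.0143 -0.0068  0.1141] rz -6.286
```

Scaled: 0.112 m / 0.5 = 0.224, 0.105 m / 0.5 = 0.21.

```bash
python3 jog.py '[{"x": 0.028, "y": -0.004, "z": 0.04, "aperture": 0}, {"x": 0.036, "y": -0.006, "z": 0.1, "aperture": 0}, {"x": 0.036, "y": -0.006, "z": 0.15, "aperture": 0}, {"x": 0.036, "y": -0.006, "z": 0.19, "aperture": 0}, {"x": 0.036, "y": -0.006, "z": 0.21, "aperture": 0}, {"x": 0.036, "y": -0.006, "z": 0.224, "aperture": 0}, {"x": 0.036, "y": -0.006, "z": 0.224, "aperture": 0}]' | tail -3; python3 st.py .472 -.168 -0.01 252.9
```

```text
ft_force: [-0.8, 0.2, -2.3]
grip_width: 0.0084
grasp_force: 60.8
t 17.62 p [ 0.4698 -0.1679  0.0035] head -107.11 zax [-0.001  0.    -1.   ] F [-0.8  0.2 -2.3] T [-0.   -0.05  0.02] w 0.0084 gf 60.8 j [-0.34  0.42 -0.31  0.85 -0.   -1.62]
shift [-0.0006 -0.0022  0.0135] rz -6.283
```

Scaled: 0.012 m / 0.5 = 0.024, 0.011 m / 0.5 = 0.022.

```bash
python3 jog.py '[{"z": 0.006, "aperture": 0}, {"z": 0.012, "aperture": 0}, {"z": 0.018, "aperture": 0}, {"z": 0.022, "aperture": 0}, {"z": 0.024, "aperture": 0}, {"z": 0.024, "aperture": 0}]' | tail -3; python3 st.py
```

```text
ft_force: [0.6, -0.8, -2.8]
grip_width: 0.0082
grasp_force: 60.8
t 18.38 p [ 0.4701 -0.1679 -0.0084] head -107.11 zax [-0.  0. -1.] F [ 0.6 -0.8 -2.8] T [-0.01  0.02 -0.02] w 0.0082 gf 60.8 j [-0.34  0.44 -0.32  0.82 -0.   -1.62]
```

Scaled: 0.0015 m / 0.5 = 0.003, 0.001 m / 0.5 = 0.002.

```bash
python3 jog.py '[{"z": 0.001, "aperture": 0}, {"z": 0.002, "aperture": 0}, {"z": 0.003, "aperture": 0}]' | tail -3; python3 st.py
```

```text
ft_force: [0.4, -0.0, -0.2]
grip_width: 0.0084
grasp_force: 61.1
t 18.75 p [ 0.4702 -0.1679 -0.0098] head -107.11 zax [ 0. -0. -1.] F [ 0.4 -0.  -0.2] T [-0.14 -0.09  0.  ] w 0.0084 gf 61.1 j [-0.34  0.44 -0.32  0.81  0.   -1.62]
```

Touching the mat as predicted. Settle, release and rise.

Scaled: -0.15 m / 0.5 = -0.3, -0.12 m / 0.5 = -0.24.

```bash
python3 jog.py '[{"z": 0.001, "aperture": 0}, {"z": 0.001, "aperture": 0.02}, {"z": 0.001, "aperture": 0.045}, {"z": 0.001, "aperture": 0.045}, {"z": -0.01, "aperture": 0.045}, {"z": -0.04, "aperture": 0.045}, {"z": -0.12, "aperture": 0.045}, {"z": -0.24, "aperture": 0.045}, {"z": -0.3, "aperture": 0.045}, {"z": -0.3, "aperture": 0.045}]' | tail -3; python3 st.py .3535 .268 .14 184.5
python3 - <<'E'
from h import *
f=[imaging.camera("top").astype(float) for _ in range(4)];h=[imaging.camera("side").astype(float) for _ in range(4)]
t=np.mean(f,0).astype(np.uint8)[:,:,::-1];s=np.mean(h,0).astype(np.uint8)[:,:,::-1]
cv2.imwrite("pics/topn.png",t);cv2.imwrite("pics/siden.png",s)
a=cv2.resize(t[172:216,248:292],(400,400),interpolation=cv2.INTER_CUBIC)
b=cv2.resize(s[215:259,276:320],(400,400),interpolation=cv2.INTER_CUBIC)
c=cv2.resize(s[150:200,300:400],(400,200),interpolation=cv2.INTER_CUBIC)
d=cv2.resize(t[170:245,370:480],(400,200))
cv2.imwrite("pics/c6.png",np.vstack([np.hstack([cv2.convertScaleAbs(a,alpha=1.5),cv2.convertScaleAbs(b,alpha=1.5)]),np.hstack([c,d])]))
E
```

```text
ft_force: [-0.1, 0.7, 0.4]
grip_width: 0.045
grasp_force: 0.0
t 20.0 p [ 0.4727 -0.1688  0.1444] head -107.11 zax [ 0.008 -0.003 -1.   ] F [-0.1  0.7  0.4] T [ 0.01 -0.02 -0.03] w 0.045 gf 0.0 j [-0.34  0.27 -0.11  1.18 -0.   -1.62]
shift [-0.3824  0.2424  0.0023] rz -5.09
```

View pics/c6.png

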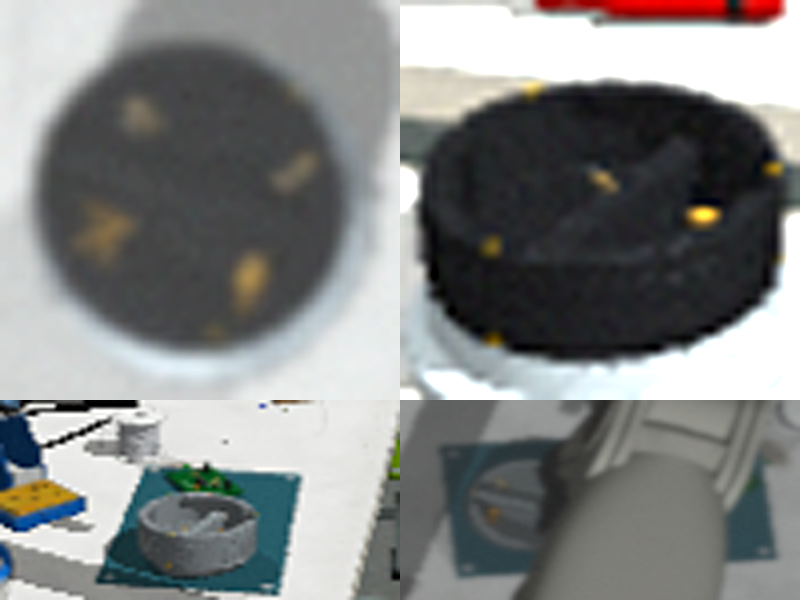

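The dish is set down on the mat beside the board. Notch ticks on the black rim in the side view are at px (290.9,224.9), (316.9,233.5) and (285.9,242.0). In the top view two show, at (280.5,182.5) and (271.4,208.3).

Run:
```python
from h import *
S=[(290.85,224.9),(316.9,233.5),(285.9,241.95)];T=[(280.45,182.45),(271.4,208.3)]
Y=np.array([atz("side",p,.062) for p in S]);c=Y.mean(0);d=Y-c
print(c,np.linalg.norm(d,axis=1),np.degrees(np.arctan2(d[:,1],d[:,0]))%120)
for p in T:
  v=atz("top",p,.062);print(v);d=v-np.array([.5225,.2838,.062]);print(np.linalg.norm(d),np.degrees(np.arctan2(d[1],d[0]))%120)
# foot ellipse centre checks: black blob centroid in top
m=cv2.inRange(cv2.imread("pics/topn.png"),(0,0,0),(75,75,75))[170:220,245:295]
n,l,s,ce=cv2.connectedComponentsWithStats(m);i=1+np.argmax(s[1:,4]);print(s[i],ce[i]+[245,170],atz("top",ce[i]+[245,170],.058))
```

```text
[0.52236961 0.28281183 0.062     ] [0.05254009 0.05237079 0.05286177] [70.83123773 71.34412738 71.24618952]
[0.55731241 0.24415864 0.062     ]
0.052757379195148155 71.28909171543737
[0.47215931 0.27317358 0.062     ]
0.051450035302870116 71.91958199032467
[  7   7  34  33 857] [268.6697783  192.93932322] [0.52341147 0.28287964 0.058     ]
```

Notches are at 71.2° (mod 120°), centre (0.5225,0.283). The lid's keys are at 64.5° (mod 120°). Move to the lid, turning to 184.5°.

The rows are not in the units I measure in: shifts go in shares of 50 cm and turns go in shares of 4 rad. I convert before sending: -0.382 m / 0.5 = -0.764, -0.12 m / 0.5 = -0.24, 0.12 rad / 4 = 0.03.

```bash
python3 jog.py '[{"wz": 0.03, "x": -0.08, "y": 0.05, "aperture": 0.04}, {"wz": 0.06, "x": -0.16, "y": 0.1, "aperture": 0.04}, {"wz": 0.09, "x": -0.24, "y": 0.152, "aperture": 0.04}, {"wz": 0.12, "x": -0.32, "y": 0.2, "aperture": 0.04}, {"wz": 0.15, "x": -0.4, "y": 0.254, "aperture": 0.04}, {"wz": 0.18, "x": -0.48, "y": 0.304, "aperture": 0.04}, {"wz": 0.21, "x": -0.56, "y": 0.356, "aperture": 0.04}, {"wz": 0.24, "x": -0.64, "y": 0.406, "z": 0.02, "aperture": 0.04}, {"wz": 0.27, "x": -0.72, "y": 0.456, "z": 0.04, "aperture": 0.04}, {"wz": 0.2983, "x": -0.764, "y": 0.484, "z": 0.06, "aperture": 0.04}]' | tail -3; python3 st.py .3535 .268 .03 184.5
```

```text
ft_force: [0.7, -0.1, -0.4]
grip_width: 0.0402
grasp_force: 0.0
t 21.65 p [0.3503 0.2703 0.1095] head -175.54 zax [-0. -0. -1.] F [ 0.7 -0.1 -0.4] T [-0.03 -0.04 -0.01] w 0.0402 gf 0.0 j [ 0.66  0.19 -0.31  1.07  0.    0.58]
shift [-0.003  -0.0025  0.0795] rz -6.284
```

Scaled: 0.119 m / 0.5 = 0.238, 0.11 m / 0.5 = 0.22.

```bash
python3 jog.py '[{"x": -0.006, "y": -0.005, "z": 0.06, "aperture": 0.04}, {"x": -0.006, "y": -0.005, "z": 0.12, "aperture": 0.04}, {"x": -0.006, "y": -0.005, "z": 0.17, "aperture": 0.04}, {"x": -0.006, "y": -0.005, "z": 0.2, "aperture": 0.04}, {"x": -0.006, "y": -0.005, "z": 0.22, "aperture": 0.04}, {"x": -0.006, "y": -0.005, "z": 0.232, "aperture": 0.04}, {"x": -0.006, "y": -0.005, "z": 0.238, "aperture": 0.04}, {"x": -0.006, "y": -0.005, "z": 0.238, "aperture": 0.04}]' | tail -3; python3 st.py .3535 .268 -.01 184.5
```

```text
ft_force: [-0.9, -0.7, -0.5]
grip_width: 0.0402
grasp_force: 0.0
t 22.65 p [ 0.3546  0.2663 -0.0086] head -175.46 zax [ 0.  0. -1.] F [-0.9 -0.7 -0.5] T [ 0.04 -0.   -0.01] w 0.0402 gf 0.0 j [ 0.64  0.35 -0.46  0.76  0.    0.56]
shift [0.001  0.0018 0.0014] rz -6.283
```

```bash
python3 jog.py '[{"aperture": 0.025}, {"aperture": 0.015}, {"aperture": 0.0}, {"aperture": 0.0}, {"aperture": 0.0}]' | tail -3; python3 st.py
```

```text
ft_force: [-0.9, 1.7, 5.5]
grip_width: 0.0099
grasp_force: 60.9
t 23.27 p [ 0.3549  0.2669 -0.0081] head -175.45 zax [ 0.001  0.002 -1.   ] F [-0.9  1.7  5.5] T [ 0.23  0.17 -0.01] w 0.0099 gf 60.9 j [ 0.64  0.35 -0.46  0.76  0.    0.56]
```

Scaled: -0.1 m / 0.5 = -0.2, -0.085 m / 0.5 = -0.17.

```bash
python3 jog.py '[{"z": -0.01, "aperture": 0}, {"z": -0.03, "aperture": 0}, {"z": -0.07, "aperture": 0}, {"z": -0.12, "aperture": 0}, {"z": -0.17, "aperture": 0}, {"z": -0.2, "aperture": 0}, {"z": -0.2, "aperture": 0}]' | tail -3; python3 st.py .5238 .2843 .085 191.2
```

```text
ft_force: [0.4, -0.3, -2.6]
grip_width: 0.0105
grasp_force: 60.1
t 24.15 p [0.3553 0.2666 0.0925] head -175.47 zax [ 0.002  0.002 -1.   ] F [ 0.4 -0.3 -2.6] T [-0.05 -0.11 -0.02] w 0.0105 gf 60.1 j [ 0.64  0.21 -0.33  1.02 -0.    0.56]
shift [-0.1694  0.0043  0.008 ] rz -6.4
```

Scaled: -0.1694 m / 0.5 = -0.3388, -0.165 m / 0.5 = -0.33, -0.117 rad / 4 = -0.0293.

```bash
python3 jog.py '[{"wz": -0.005, "x": -0.04, "y": 0.002, "aperture": 0}, {"wz": -0.0125, "x": -0.12, "y": 0.004, "aperture": 0}, {"wz": -0.02, "x": -0.2, "y": 0.006, "aperture": 0}, {"wz": -0.0293, "x": -0.28, "y": 0.008, "aperture": 0}, {"wz": -0.0293, "x": -0.33, "y": 0.0086, "aperture": 0}, {"wz": -0.0293, "x": -0.3388, "y": 0.0086, "z": 0.01, "aperture": 0}, {"wz": -0.0293, "x": -0.3388, "y": 0.0086, "z": 0.03, "aperture": 0}, {"wz": -0.0293, "x": -0.3388, "y": 0.0086, "z": 0.04, "aperture": 0}, {"wz": -0.0293, "x": -0.3388, "y": 0.0086, "z": 0.04, "aperture": 0}]' | tail -3; python3 st.py .5238 .2843 .0535 191.2
python3 - <<'E'
from h import *
s=imaging.camera("side")[190:265,255:355,::-1]
cv2.imwrite("pics/c7.png",cv2.resize(s,(800,600),interpolation=cv2.INTER_CUBIC))
E
```

```text
ft_force: [-0.0, -1.0, -0.9]
grip_width: 0.0101
grasp_force: 60.1
t 25.27 p [0.5214 0.2835 0.0704] head -168.72 zax [-0.002 -0.001 -1.   ] F [-0.  -1.  -0.9] T [-0.04  0.   -0.02] w 0.0101 gf 60.1 j [0.5  0.51 0.05 1.11 0.   0.3 ]
shift [-0.0025  0.0003  0.0169] rz -6.282
```

View pics/c7.png

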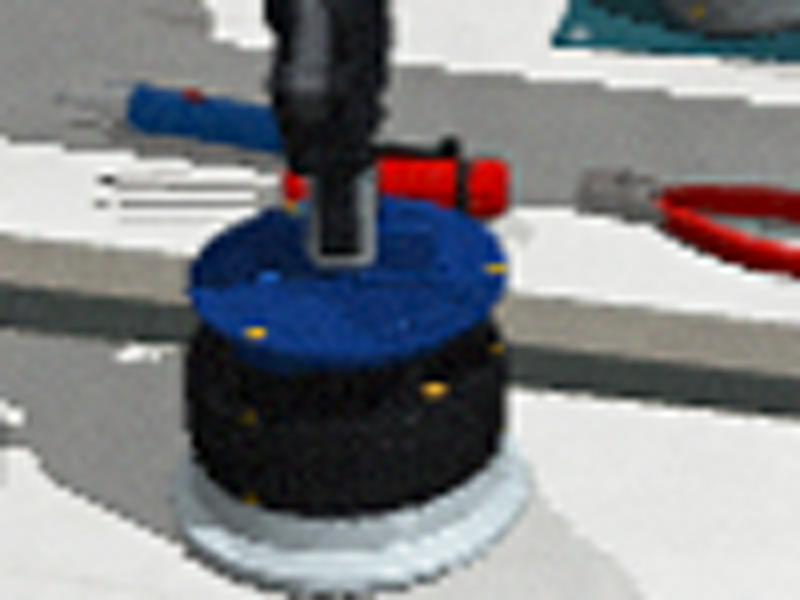

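The lid ticks, at crop (255,332), (495,268) and (290,207), sit directly above the notch ticks. Check the numbers.

```bash
python3 - <<'E'
from h import *
Y=np.array([atz("side",p,.0928) for p in [(286.9,231.5),(316.9,223.5),(291.25,215.9)]]);c=Y.mean(0);d=Y-c
print(c,np.linalg.norm(d,axis=1),np.degrees(np.arctan2(d[:,1],d[:,0]))%120)
E
python3 jog.py '[{"x": -0.001, "z": 0.008, "aperture": 0}, {"x": -0.001, "z": 0.016, "aperture": 0}, {"x": -0.001, "z": 0.024, "aperture": 0}, {"x": -0.001, "z": 0.028, "aperture": 0}, {"x": -0.001, "z": 0.028, "aperture": 0}]' | tail -3; python3 st.py .5238 .2843 .0535 191.2
```

```text
[0.51970855 0.28219211 0.0928    ] [0.05034619 0.05038772 0.04965827] [71.52257481 72.45132857 72.02863707]
ft_force: [0.4, -0.2, -1.4]
grip_width: 0.0101
grasp_force: 60.1
t 25.95 p [0.5233 0.2838 0.0569] head -168.76 zax [-0. -0. -1.] F [ 0.4 -0.2 -1.4] T [ 0.01 -0.   -0.01] w 0.0101 gf 60.1 j [ 0.5   0.52  0.03  1.08 -0.    0.3 ]
shift [-0.0006  0.0004  0.0034] rz -6.283
```

Scaled: 0.006 m / 0.5 = 0.012, 0.005 m / 0.5 = 0.01.

```bash
python3 jog.py '[{"x": -0.001, "z": 0.004, "aperture": 0}, {"x": -0.001, "z": 0.007, "aperture": 0}, {"x": -0.001, "z": 0.01, "aperture": 0}, {"x": -0.001, "z": 0.012, "aperture": 0}]' | tail -3; python3 st.py
```

```text
ft_force: [0.0, 0.3, -1.5]
grip_width: 0.0102
grasp_force: 60.1
t 26.45 p [0.5239 0.284  0.0511] head -168.76 zax [-0. -0. -1.] F [ 0.   0.3 -1.5] T [ 0.01  0.04 -0.1 ] w 0.0102 gf 60.1 j [0.5  0.53 0.03 1.07 0.   0.3 ]
```

Below rim height with no contact, so the keys are entering the notches. Continue down.

Scaled: 0.0065 m / 0.5 = 0.013, 0.0055 m / 0.5 = 0.011.

```bash
python3 jog.py '[{"z": 0.004, "aperture": 0}, {"z": 0.008, "aperture": 0}, {"z": 0.011, "aperture": 0}, {"z": 0.013, "aperture": 0}]' | tail -3; python3 st.py
```

```text
ft_force: [-0.8, -0.6, -2.1]
grip_width: 0.01
grasp_force: 60.1
t 26.95 p [0.5239 0.284  0.0445] head -168.76 zax [-0. -0. -1.] F [-0.8 -0.6 -2.1] T [ 0.05  0.05 -0.  ] w 0.01 gf 60.1 j [ 0.5   0.54  0.02  1.06 -0.    0.3 ]
```

Scaled: 0.0015 m / 0.5 = 0.003, 0.001 m / 0.5 = 0.002.

```bash
python3 jog.py '[{"z": 0.001, "aperture": 0}, {"z": 0.002, "aperture": 0}, {"z": 0.003, "aperture": 0}]' | tail -3; python3 st.py
```

```text
ft_force: [-1.5, -0.3, 2.5]
grip_width: 0.01
grasp_force: 60.7
t 27.32 p [0.524  0.2841 0.0438] head -168.76 zax [ 0.  0. -1.] F [-1.5 -0.3  2.5] T [-0.14  0.3   0.01] w 0.01 gf 60.7 j [0.5  0.54 0.02 1.05 0.   0.3 ]
```

Flush at the predicted height. Twist clockwise.

Scaled: 0.25 rad / 4 = 0.0625.

```bash
python3 jog.py '[{"wz": 0.0125, "aperture": 0}, {"wz": 0.025, "aperture": 0}, {"wz": 0.0375, "aperture": 0}, {"wz": 0.05, "aperture": 0}, {"wz": 0.0625, "aperture": 0}]' | tail -3; python3 st.py
```

```text
ft_force: [-0.6, 0.2, 0.8]
grip_width: 0.0103
grasp_force: 60.4
t 27.95 p [0.5246 0.2844 0.0438] head 176.84 zax [ 0.001  0.001 -1.   ] F [-0.6  0.2  0.8] T [0.02 0.   0.14] w 0.0103 gf 60.4 j [ 0.5   0.54  0.02  1.05 -0.    0.55]
```

Scaled: 0.35 rad / 4 = 0.0875.

```bash
python3 jog.py '[{"wz": 0.0175, "aperture": 0}, {"wz": 0.035, "aperture": 0}, {"wz": 0.0525, "aperture": 0}, {"wz": 0.07, "aperture": 0}, {"wz": 0.0875, "aperture": 0}]' | tail -3; python3 st.py
```

```text
ft_force: [0.4, 0.4, 1.2]
grip_width: 0.0102
grasp_force: 60.4
t 28.57 p [0.5246 0.2844 0.0439] head 156.74 zax [ 0.002  0.001 -1.   ] F [0.4 0.4 1.2] T [ 0.04 -0.03  0.07] w 0.0102 gf 60.4 j [ 0.5   0.54  0.02  1.05 -0.    0.9 ]
```

Scaled: 0.33 rad / 4 = 0.0825.

```bash
python3 jog.py '[{"wz": 0.0175, "aperture": 0}, {"wz": 0.035, "aperture": 0}, {"wz": 0.0525, "aperture": 0}, {"wz": 0.07, "aperture": 0}, {"wz": 0.0825, "aperture": 0}, {"wz": 0.0825, "aperture": 0}]' | tail -3; python3 st.py
```

```text
ft_force: [0.0, 0.5, 2.5]
grip_width: 0.0101
grasp_force: 60.5
t 29.32 p [0.5245 0.2844 0.0438] head 137.99 zax [ 0.001  0.001 -1.   ] F [0.  0.5 2.5] T [ 0.01 -0.1  -0.02] w 0.0101 gf 60.5 j [ 0.5   0.54  0.02  1.05 -0.    1.23]
```

Scaled: -0.15 m / 0.5 = -0.3, -0.13 m / 0.5 = -0.26.

```bash
python3 jog.py '[{"aperture": 0.02}, {"aperture": 0.045}, {"aperture": 0.045}, {"z": -0.01, "aperture": 0.045}, {"z": -0.06, "aperture": 0.045}, {"z": -0.16, "aperture": 0.045}, {"z": -0.26, "aperture": 0.045}, {"z": -0.3, "aperture": 0.045}, {"z": -0.3, "aperture": 0.045}]' | tail -3; python3 st.py .36 .05 .2 137
python3 - <<'E'
from h import *
s=imaging.camera("side")[:,:,::-1];cv2.imwrite("pics/s8.png",s)
cv2.imwrite("pics/c8.png",cv2.resize(s[140:290,200:400],(800,600),interpolation=cv2.INTER_CUBIC))
E
```

```text
ft_force: [-0.4, -0.4, -1.2]
grip_width: 0.0454
grasp_force: 0.0
t 30.45 p [0.5252 0.2847 0.1958] head 137.96 zax [ 0.005  0.002 -1.   ] F [-0.4 -0.4 -1.2] T [-0.01  0.04  0.05] w 0.0454 gf 0.0 j [0.5  0.44 0.27 1.4  0.   1.23]
shift [-0.0345 -0.2849 -0.0056] rz 0.017
```

View pics/c8.png

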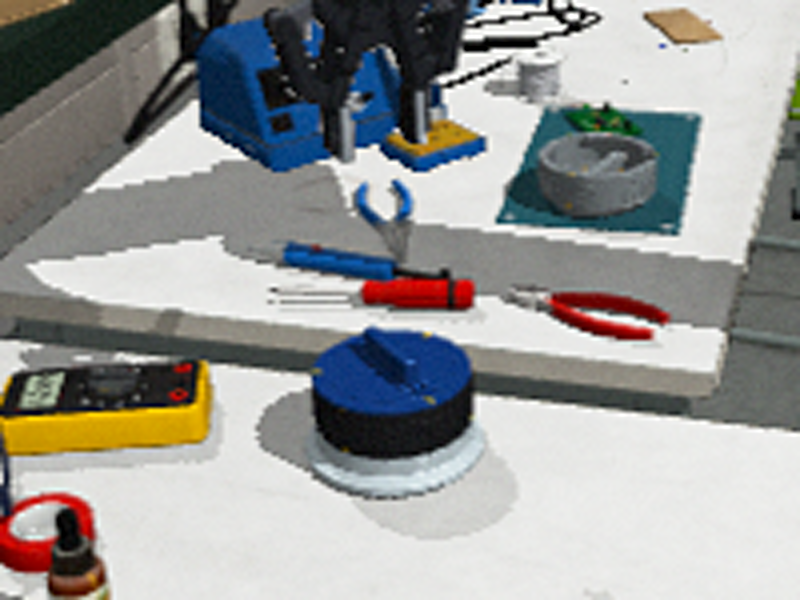

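The lid sits flush on the black dish, with its bar turned and its ticks (430,400) and (318,372) well past the notch tick (345,450). The grey dish is on the mat, and the board, cutters and bottle are untouched. Handing in.

```bash
python3 -c "
from workcell import bot, imaging, job_done
print(job_done())"
```

```text
the job is handed in; nothing more can be done
None
```

The job is handed in at about 30 s of the 72 s: the top dish is untwisted and on the mat beside the board, and the blue lid sits flush on the black dish, twisted about 53° clockwise past its notches (it holds from 11°).

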